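# Make up a sanding kit and a waxing kit

### The job

Make up two kits from the row of stock along the front of the bench, in the two routed plywood boards: the sanding kit is the cork block in the large rectangular pocket and the long narrow hardwood block in the small rectangular pocket of the longer board; the waxing kit is the wax tin in the round pocket and the squarish thick hardwood block in the rectangular pocket of the shorter board. Every piece must lie flat on the floor of its pocket, right way up, and be let go. Leave the dark flat offcut and the small blade case where they lie.

Things in the scene. Friction and masses are not known exactly. Their poses are not given: they have to be found in the camera images.
- sanding_board: Longer plywood board, fixed to the bench, 102 x 268 x 24 mm (x, y, z), with two rectangular pockets 10 mm deep (floors 14 mm above its underside): the large one, 86 x 128 mm (x, y), centred at y = +61 mm, and the small one, 58 x 112 mm, centred at y = -69 mm, both at x = 0. Origin at the centre of its underside, z up. y runs lengthways.
- waxing_board: Shorter plywood board, fixed to the bench, 108 x 214 x 24 mm (x, y, z), with two pockets 10 mm deep (floors 14 mm above its underside): a round one, 92 mm across, centred at y = +52 mm, and a rectangular one, 84 x 94 mm (x, y), centred at y = -52 mm, both at x = 0. Origin at the centre of its underside, z up. y runs lengthways.
- cork_block: Light brown cork sanding block, 62 x 105 x 34 mm (x, y, z), about 60 g. Origin at the centre of its underside, z up. Goes in the large pocket of the longer board.
- narrow_block: Narrow block of hardwood, 35 x 90 x 24 mm (x, y, z), about 60 g. Origin at the centre of its underside, z up. Goes in the small pocket of the longer board.
- wax_tin: Round tin, upright, with a brown lid, 29 mm high; lid 68 mm across from 18 mm up, body below it 65 mm across, about 110 g. Origin at the centre of its underside, z up. Goes in the round pocket of the shorter board.
- square_block: Squarish thick block of hardwood, 60 x 70 x 30 mm (x, y, z), about 90 g. Origin at the centre of its underside, z up. Goes in the rectangular pocket of the shorter board.
- dark_offcut: Flat offcut of dark reddish hardwood, 50 x 110 x 18 mm (x, y, z). Origin at the centre of its underside, z up. Not part of either kit: stays where it lies. Behind and above it tools stick out of the tool bins: from x = 0.61 m on, y above -0.13 m, z above 0.2 m, all is blocked; keep the wrist clear of it when travelling.
- blade_case: Small flat plastic case, 38 x 62 x 12 mm (x, y, z). Origin at the centre of its underside, z up. Not part of either kit: stays where it lies.

How it is judged:
By the outcome, as a careful person would: the job done as asked, in the order asked, and still so for the second after the job is handed in, with the robot touching nothing.
It also fails if it takes over 109 s, if anything falls off the work surface, if the arm or the gripper's body presses on something with over 40 N, if the wrist force passes 120 N, or if a joint passes its speed limit or range.

### The arm

A 6-joint arm with a two-finger parallel gripper is mounted at the origin on a cart in front of the work surface, level with it; the furniture and walls round the work are solid. World frame = base frame: x ahead of the robot, y to its left, z up, the work surface at z = 0. Lengths are in m, angles in degrees, forces in N, time in s.
With the tool pointing down it reaches from about 0.3 to 0.75 m from the base axis. Payload 8.5 kg.
Tool frame: the origin (TCP) lies on the centre line of the jaws, within the pads' length; the fingertips stand 22 mm ahead of it and the grasp point (between the pads) lies 3 mm ahead of it (env.tip_reach is the distance from the TCP to the fingertips, in m); y points along the fingers, z is the direction in which the jaws open and shut, and the axes are right-handed (so a half turn about y gives the same grasp; the last joint's range is limited). The gripper opens to 85 mm and grips with 20 to 120 N. Pads are 22 mm wide; open, the fingers measure 114 mm over their backs; the gripper's body (76 mm by 85 mm) begins 54 mm behind the grasp point. The pads swing forward as they close: fully open they stand 13 mm farther back than shut.
Start: joints at [-12.336, 21.807, 74.336, -0, 83.858, -12.336], TCP at [0.55, 0, 0.253] pointing down, gripper open.
Joint ranges: [-178.18, 178.18], [-50.72, 133.34], [12.68, 142.11], [-81.47, 261.47], [9.98, 163.14], [-165.26, 165.26]. Speed limits (degrees/s): [136.94, 136.94, 180, 180, 180, 180].

### API

Orientations are given as a 3x3 rotation matrix whose columns are the frame's x, y, z axes.
In Python, from rig import env, get_image gives the robot as it stands. The module is installed in compiled form; this text tells all that it offers.
- The arm moves only by the tool carry_out, never from a script. Its argument "targets" is a list that holds one entry, the list of rows, each a list of 7 numbers: the closure, from 0 (fully open) to 1 (shut), then the shift along the world's x, y, z in mm, then the turn, a rotation vector about the world's x, y, z in degrees. In form: [[[claw, dx, dy, dz, ax, ay, az], ...]]. A call has 1 to 20 rows; each row is the pose to reach, as a shift and turn from the pose commanded when the call began; what a row does not reach only later rows make up. A row lasts 1/12 s, in which the tool goes at most 41.7 mm and 7.16 degrees, less where a joint would pass 70% of its speed; a pose out of reach is approached as far as the arm can. A call with a gripper value outside its range is refused whole. The fingers move at their own pace and stop on an object; "squeeze" is the grip in N (left out, the last holds). Time passes only in rows, so rows that repeat a pose let the fingers close. It gives the time, the measured TCP pose, the force and the opening at its end, in the units of the state.
- env.observe(): the state, without advancing time (a new reading comes with each control period).
- get_image(name): name is "scene" or "side" or "wrist"; returns a dict with "img" (480x640x3 uint8, red, green, blue), "fx", "fy", "cx", "cy" (pixels), "k1" (the pictures are not rectified: a ray, as slopes to the right and down, at radius r is drawn at 1 + k1 r^2 times it, then the intrinsics apply), "rvec" (rotation vector, rad) and "tvec" (3), from world to camera coordinates, as OpenCV has them. Camera axes: x right, y down, z forward; pixel columns grow to the right and rows downward; lengths in m; the calibration is good to about 2 mm. A picture is of the moment at which its call begins. There is no depth.
- env.close_job(): hands the job in, once; it reports no verdict.
The state is a dict: "time_s": time; "q": joint angles; "qvel": joint speeds; "joint_efforts": joint torques, N m; "position": TCP position; "tool_rot": TCP orientation; "ft_force": force on the tool from outside, world axes, zero at the start; "wrist_torque": the same for the moment, N m; "grip_width": finger opening in m.
Only numpy, scipy, OpenCV 4.12 (cv2) and the standard library are available. Lean on these libraries where they do the work, as an engineer would, in place of code of your own. Each camera call takes 0.05 s, during which the arm holds its last target.

## Working session

There is one attempt and no reset: what is moved stays moved. The work goes in short steps, Python scripts to look and compute and a tool call to move; the robot and the scene stay as the last step left them, time stands still between calls to the robot, and variables do not carry over. Pictures are saved under pics/ and viewed, and the job is handed in when it is done.

Besides the shell and the picture viewer there is one more tool, called as name([rows], argument=value, ...), one row to a line, values as JSON. carry_out: Moves the arm, as the interface text tells. Its arguments: {"type":"object","properties":{"targets":{"type":"array"},"squeeze":{"type":"number"}},"required":["targets"]}

```bash
mkdir -p pics
python3 - <<'E'
from rig import env,get_image
import cv2,pickle
d={}
for n in ["scene","side","wrist"]:
    g=get_image(n); d[n]=g
    cv2.imwrite(f"pics/{n}0.png",g["img"][:,:,::-1])
    print(n,{k:v for k,v in g.items() if k!="img"})
pickle.dump(d,open("p0.pkl","wb"))
s=env.observe();print(s,env.tip_reach)
E
```

```text
scene {'fx': 586.2999365924171, 'fy': 586.2999365924171, 'cx': 324.00709909953787, 'cy': 242.4131939394411, 'k1': -0.17012444419302586, 'rvec': array([ 2.20791519, -0.7585729 ,  0.3098832 ]), 'tvec': array([-0.46042964,  0.16748638,  0.89152166])}
side {'fx': 521.4633186679988, 'fy': 521.4633186679988, 'cx': 323.16215085900654, 'cy': 247.55682815073033, 'k1': -0.11384239076722394, 'rvec': array([ 2.12243976, -0.65508541,  0.33302451]), 'tvec': array([-0.45645678,  0.14281494,  0.98812215])}
wrist {'fx': 421.74124179369335, 'fy': 421.74124179369335, 'cx': 314.96804126492384, 'cy': 237.80088969405622, 'k1': -0.052608492685465504, 'rvec': array([-2.84800415e+00, -3.15113567e-04,  1.83251336e-03]), 'tvec': array([-0.54999914, -0.03783791,  0.37994851])}
{'time_s': 0.15, 'q': array([-1.23347786e+01,  2.18331458e+01,  7.43707386e+01,  2.00915227e-03,
        8.38619431e+01, -1.23366555e+01]), 'qvel': array([-0.10325223, -0.11863029, -0.16745356,  0.12057849,  0.00536531,
        0.10315034]), 'joint_efforts': array([ 1.94521621e-03, -4.48624384e+01, -2.31344014e+01, -1.86937300e-04,
        3.77541786e-03, -1.65174959e-05]), 'position': array([5.49798537e-01, 5.97488791e-05, 2.52867808e-01]), 'tool_rot': array([[ 2.88329494e-05, -1.11493641e-03,  9.99999378e-01],
       [-9.99999961e-01,  2.79493623e-04,  2.91445840e-05],
       [-2.79525944e-04, -9.99999339e-01, -1.11492831e-03]]), 'ft_force': array([-0.04107378, -0.12693015,  0.50487428]), 'wrist_torque': array([ 0.03953656, -0.02664924, -0.01674608]), 'grip_width': 0.08522498979536591} 0.022
```

View pics/scene0.png

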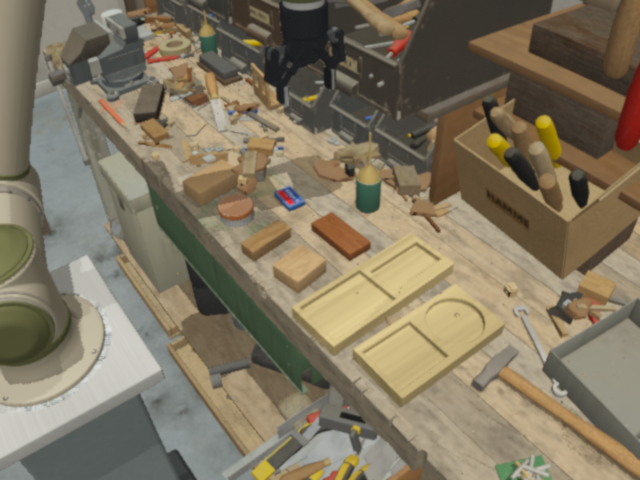

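View pics/side0.png

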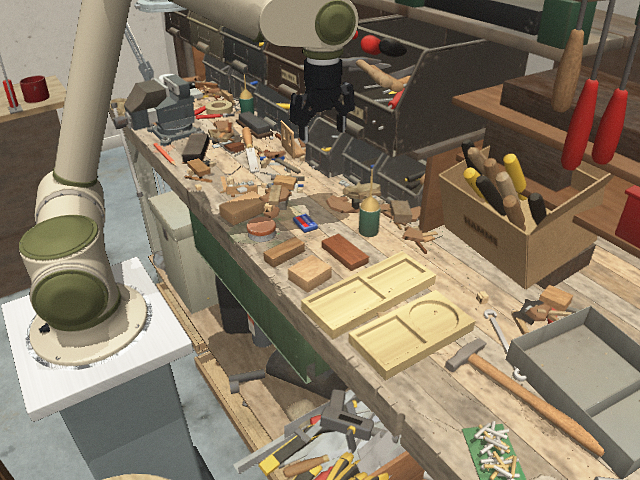

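View pics/wrist0.png

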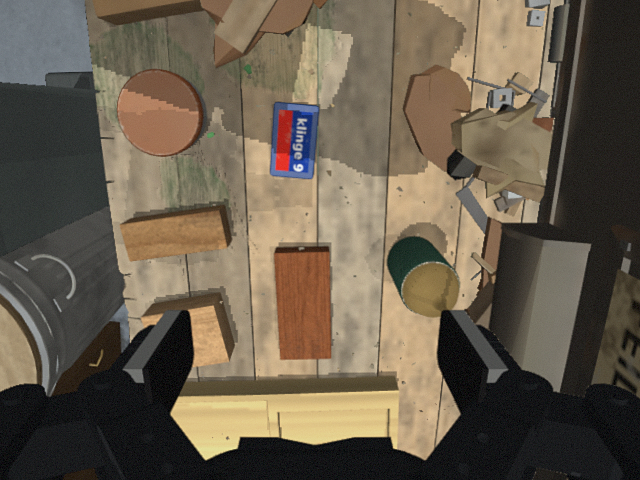

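The wrist view shows the tin (160,112), narrow block (175,232), square block (190,330), offcut (303,303) and case (295,140). The cork is only half visible, at the top left (150,10). The scene view shows the cork at (210,183) and the boards at (375,290) and (430,340).

```bash
cat > h.py <<'E'
import numpy as np,cv2,pickle
def cam(g):
    K=np.array([[g['fx'],0,g['cx']],[0,g['fy'],g['cy']],[0,0,1]]);D=np.array([g['k1'],0,0,0.])
    return K,D,cv2.Rodrigues(np.array(g['rvec']))[0],np.array(g['tvec'])
def plane(g,px,z):
    K,D,R,t=cam(g);px=np.asarray(px,float).reshape(-1,1,2)
    u=cv2.undistortPoints(px,K,D)[:,0];d=np.c_[u,np.ones(len(u))]@R;c=-R.T@t
    return c+d*((z-c[2])/d[:,2])[:,None]
def proj(g,P):
    K,D,R,t=cam(g);return cv2.projectPoints(np.asarray(P,float).reshape(-1,1,3),g['rvec'],np.array(g['tvec']),K,D)[0][:,0]
E
python3 - <<'E'
import pickle,cv2
d=pickle.load(open('p0.pkl','rb'))
for n,(x,y,w,h),f in [("scene",(180,150,330,250),2.4),("side",(210,180,270,200),2.9)]:
    c=d[n]['img'][y:y+h,x:x+w,::-1];c=cv2.resize(c,None,fx=f,fy=f,interpolation=cv2.INTER_CUBIC)
    for k in range(0,w,50): cv2.putText(c,str(x+k),(int(k*f),10),0,.4,(0,0,255));cv2.line(c,(int(k*f),12),(int(k*f),18),(0,0,255))
    for k in range(0,h,50): cv2.putText(c,str(y+k),(0,int(k*f)+4),0,.4,(0,0,255));cv2.line(c,(28,int(k*f)),(36,int(k*f)),(0,0,255))
    cv2.imwrite(f"pics/{n}0z.png",c)
E
```

```text
(no output)
```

View pics/scene0z.png

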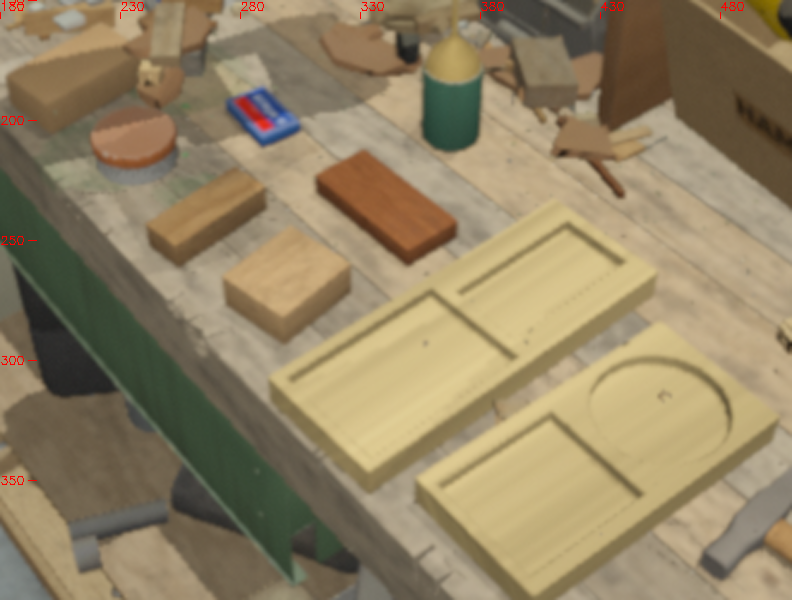

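View pics/side0z.png

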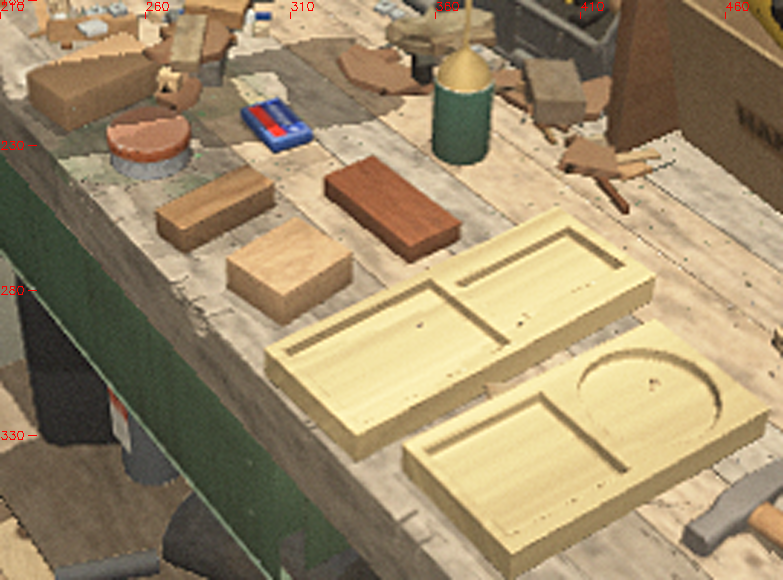

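Run:
```python
import pickle,numpy as np
from h import *
np.set_printoptions(precision=4,suppress=True)
d=pickle.load(open('p0.pkl','rb'))
s=lambda a:np.array(a)/2.4+[180,150]
e=lambda a:np.array(a)/2.9+[210,180]
I={'sand':(.024,[(271,377),(560,203),(657,268),(370,468)],[(265,350),(570,210),(655,272),(358,437)]),
'wax':(.024,[(416,480),(662,324),(778,413),(533,583)],[(403,450),(653,322),(768,408),(511,553)]),
'cork':(.034,[(8,78),(100,27),None,(48,105)][:2]+[(48,107),(140,62)],[(27,70),(115,35),(65,105),(160,68)]),
'narrow':(.024,[(148,233),(235,171),(265,187),(178,248)],[(157,213),(245,168),(275,182),(187,228)]),
'square':(.030,[(223,283),(293,229),(350,267),(282,318)],[(227,263),(294,220),(353,257),(288,300)]),
'off':(.018,[(316,180),(365,151),(456,222),(408,248)],[(324,182),(374,156),(460,224),(409,246)]),
'tinc':(.029,[(134,135)],[(150,136)])}
for k,(z,a,b) in I.items():
    A=plane(d['scene'],s(a),z)[:,:2];B=plane(d['side'],e(b),z)[:,:2]
    print(k);print(np.c_[A,B]);print('mean',A.mean(0),B.mean(0),'edges',[np.linalg.norm(A[i]-A[i-1]).round(4) for i in range(len(A))])
g=d['wrist']
W={'tin':(.029,[(160,112)]),'narrow':(.024,[(122,224),(225,206),(231,244),(128,262)]),
'off':(.018,[(275,248),(329,247),(331,358),(280,359)]),'cork':(.034,[(97,15),(200,8)])}
for k,(z,a) in W.items():
    A=plane(g,a,z)[:,:2];print(k,A,A.mean(0))
```

```text
sand
[[ 0.3658 -0.2003  0.3626 -0.204 ]
 [ 0.6317 -0.1945  0.6346 -0.2011]
 [ 0.6377 -0.2872  0.6353 -0.291 ]
 [ 0.3707 -0.2987  0.367  -0.3048]]
mean [ 0.5015 -0.2452] [ 0.4999 -0.2502] edges [np.float64(0.0986), np.float64(0.266), np.float64(0.0929), np.float64(0.2673)]
wax
[[ 0.387  -0.3234  0.3835 -0.3297]
 [ 0.6006 -0.327   0.5959 -0.3297]
 [ 0.6019 -0.4289  0.5979 -0.4335]
 [ 0.3926 -0.4226  0.3857 -0.4311]]
mean [ 0.4955 -0.3755] [ 0.4907 -0.381 ] edges [np.float64(0.0994), np.float64(0.2137), np.float64(0.102), np.float64(0.2094)]
cork
[[0.3774 0.1925 0.3788 0.1972]
 [0.474  0.2074 0.4679 0.2071]
 [0.3848 0.1361 0.381  0.1292]
 [0.4744 0.1412 0.4734 0.1359]]
mean [0.4277 0.1693] [0.4253 0.1673] edges [np.float64(0.1097), np.float64(0.0978), np.float64(0.1142), np.float64(0.0898)]
narrow
[[ 0.3752 -0.0316  0.3775 -0.0302]
 [ 0.464  -0.0139  0.4625 -0.0175]
 [ 0.4712 -0.0434  0.4717 -0.0464]
 [ 0.3839 -0.0587  0.3868 -0.0588]]
mean [ 0.4236 -0.0369] [ 0.4246 -0.0382] edges [np.float64(0.0285), np.float64(0.0905), np.float64(0.0304), np.float64(0.0886)]
square
[[ 0.3866 -0.1138 
[... 213 characters left out ...]
.float64(0.0571), np.float64(0.0667)]
off
[[ 0.51   -0.0552  0.5073 -0.0606]
 [ 0.5603 -0.0514  0.5599 -0.0536]
 [ 0.5623 -0.1573  0.5608 -0.1621]
 [ 0.5172 -0.1567  0.5135 -0.162 ]]
mean [ 0.5374 -0.1052] [ 0.5354 -0.1096] edges [np.float64(0.1018), np.float64(0.0505), np.float64(0.106), np.float64(0.0451)]
tinc
[[0.4234 0.0669 0.4198 0.0566]]
mean [0.4234 0.0669] [0.4198 0.0566] edges [np.float64(0.0)]
tin [[0.4272 0.0736]] [0.4272 0.0736]
narrow [[ 0.3824 -0.0196]
 [ 0.4736 -0.0038]
 [ 0.4767 -0.0377]
 [ 0.3832 -0.0547]] [ 0.429 -0.029]
off [[ 0.5145 -0.0433]
 [ 0.5625 -0.0424]
 [ 0.5656 -0.1556]
 [ 0.5161 -0.1568]] [ 0.5397 -0.0995]
cork [[0.3874 0.1446]
 [0.4654 0.1477]] [0.4264 0.1461]
```

carry_out([
  [[0, -40, 0, 0, 0, 0, 7], [0, -80, -30, 10, 0, 0, 14], [0, -100, -70, 20, 0, 0, 21], [0, -100, -110, 30, 0, 0, 28], [0, -100, -150, 40, 0, 0, 35], [0, -100, -190, 50, 0, 0, 42], [0, -100, -230, 50, 0, 0, 49], [0, -100, -260, 50, 0, 0, 56], [0, -100, -280, 50, 0, 0, 63], [0, -100, -290, 50, 0, 0, 70], [0, -100, -290, 50, 0, 0, 77], [0, -100, -290, 50, 0, 0, 84], [0, -100, -290, 50, 0, 0, 90], [0, -100, -290, 50, 0, 0, 90], [0, -100, -290, 50, 0, 0, 90], [0, -100, -290, 50, 0, 0, 90]],
])

```text
time_s: 1.48
position: [0.4499, -0.2899, 0.3031]
tool_rot: [[1.0, -0.0, 0.001], [-0.001, 0.0, 1.0], [-0.0, -1.0, 0.0]]
ft_force: [-0.1, 0.1, -0.2]
grip_width: 0.0856
```

```bash
cat > snap.py <<'E'
import sys,pickle,cv2
from rig import env,get_image
from h import *
def snap(n,tag):
    g=get_image(n);cv2.imwrite(f"pics/{tag}.png",g["img"][:,:,::-1]);pickle.dump(g,open(f"{tag}.pkl","wb"));return g
if __name__=="__main__":
    snap(sys.argv[1],sys.argv[2]);s=env.observe();print(s['time_s'],s['position'],s['q'],s['tool_rot'].round(3),s['grip_width'])
E
python3 snap.py wrist w1
```

```text
1.5333 [ 0.44995991 -0.28991762  0.30317987] [-4.54744344e+01  1.85435390e+01  7.10705878e+01 -1.17912425e-03
  9.04052472e+01 -1.35394023e+02] [[ 1.    -0.     0.001]
 [-0.001  0.     1.   ]
 [-0.    -1.     0.   ]] 0.08546827319315146
```

View pics/w1.png

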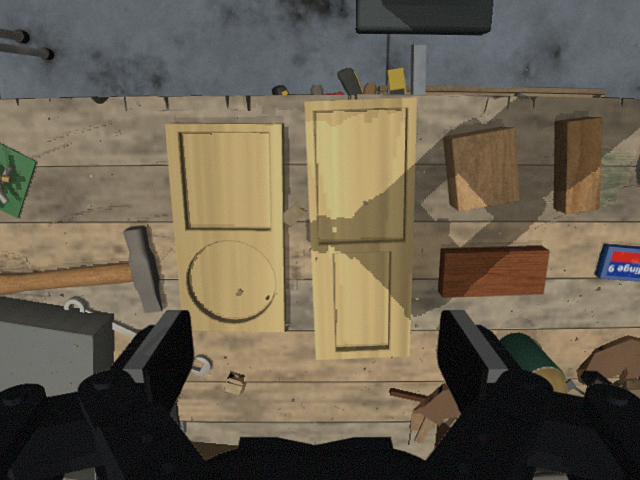

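This view has both boards whole: the sanding board spans (305..415, 97..360) and the waxing board (166..286, 122..333). The square block is at (483,167), the narrow at (578,165) and the offcut at (494,271). I'll zoom in for corners.

```bash
cat > zoom.py <<'E'
import sys,pickle,cv2
def zoom(tag,x,y,w,h,f,out,st=20):
    g=pickle.load(open(tag+'.pkl','rb'));c=g['img'][y:y+h,x:x+w,::-1];c=cv2.resize(c,None,fx=f,fy=f,interpolation=cv2.INTER_CUBIC)
    for k in range(0,w,st): cv2.putText(c,str(x+k),(int(k*f),10),0,.35,(0,0,255));cv2.line(c,(int(k*f),12),(int(k*f),18),(0,0,255))
    for k in range(0,h,st): cv2.putText(c,str(y+k),(0,int(k*f)+4),0,.35,(0,0,255));cv2.line(c,(25,int(k*f)),(31,int(k*f)),(0,0,255))
    cv2.imwrite(f"pics/{out}.png",c)
a=sys.argv; zoom(a[1],*map(int,a[2:6]),float(a[6]),a[7])
E
python3 zoom.py w1 150 85 280 290 2.05 w1z; python3 zoom.py w1 420 100 220 210 2.8 w1y
```

```text
(no output)
```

View pics/w1z.png

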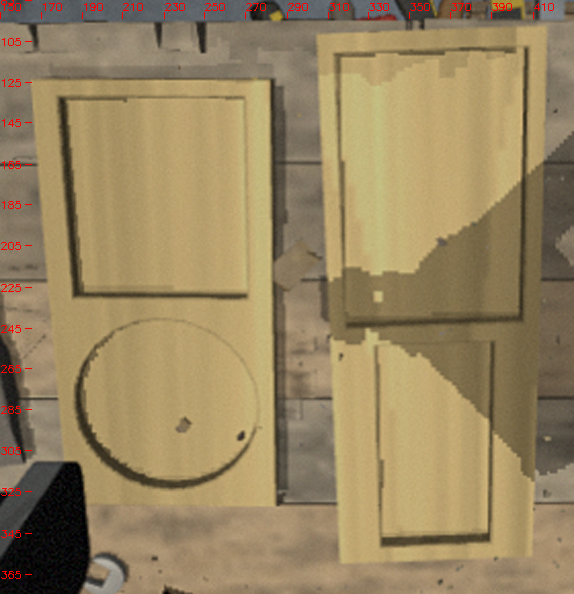

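View pics/w1y.png

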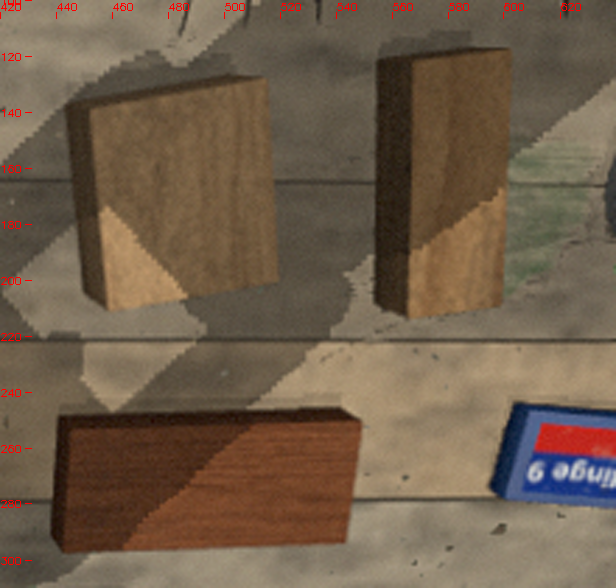

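Run:
```python
import pickle
from h import *
np.set_printoptions(precision=4,suppress=True)
g=pickle.load(open('w1.pkl','rb'))
print('cam',-cam(g)[2].T@cam(g)[3])
z=lambda a:(np.array(a)+.5)/2.05-.5+[150,85]
y=lambda a:(np.array(a)+.5)/2.8-.5+[420,100]
I={'sand':(.024,z([(318,36),(547,28),(532,553),(340,562)])),
'sbig':(.024,z([(335,53),(526,47),(521,320),(345,327)])),
'ssmall':(.024,z([(376,342),(494,341),(490,546),(381,546)])),
'wax':(.024,z([(33,81),(273,79),(275,502),(66,506)])),
'wrect':(.024,z([(58,97),(246,97),(247,298),(73,298)])),
'square':(.030,y([(92,108),(265,77),(278,280),(107,310)])),
'narrow':(.024,y([(412,58),(510,48),(503,305),(410,317)])),
'off':(.018,y([(73,418),(360,418),(347,541),(64,552)]))}
for k,(h,p) in I.items():
    A=plane(g,p,h)[:,:2];E=np.roll(A,-1,0)-A
    print(k,A.mean(0),A.tolist() and '', 'edges',np.linalg.norm(E,axis=1),'ang',[round(float(np.degrees(np.arctan2(e[1],e[0]))),1) for e in E])
r=plane(g,z([(77,400),(259,400),(167,319),(170,487)]),.024);print(r)
```

```text
cam [ 0.3767 -0.2899  0.4243]
sand [ 0.5003 -0.2434]  edges [0.1016 0.2655 0.1022 0.2668] ang [92.1, 2.2, -87.2, -178.0]
sbig [ 0.4389 -0.2466]  edges [0.0851 0.1274 0.0856 0.1281] ang [91.8, 2.2, -87.7, -178.0]
ssmall [ 0.569 -0.241]  edges [0.0578 0.1146 0.0578 0.1139] ang [90.4, 2.0, -90.3, -178.0]
wax [ 0.4944 -0.3758]  edges [0.1086 0.2122 0.1096 0.2149] ang [90.0, -1.1, -88.6, 178.7]
wrect [ 0.4424 -0.3754]  edges [0.0854 0.0943 0.0843 0.0947] ang [89.6, -1.5, -90.1, 179.2]
square [ 0.4292 -0.129 ]  edges [0.0576 0.0691 0.0597 0.0689] ang [100.5, 11.1, -79.7, -170.6]
narrow [ 0.4257 -0.0305]  edges [0.034  0.0894 0.0341 0.09  ] ang [96.6, 8.9, -82.4, -171.2]
off [ 0.5374 -0.1018]  edges [0.1074 0.0495 0.1091 0.0533] ang [89.8, 3.6, -88.1, -178.5]
[[ 0.5427 -0.4213  0.024 ]
 [ 0.5426 -0.3299  0.024 ]
 [ 0.5002 -0.3734  0.024 ]
 [ 0.5911 -0.3774  0.024 ]]
```

carry_out([
  [[0, 0, 0, 0, 0, 0, 0], [0, -10, 40, 0, 0, 0, 0], [0, -20, 80, 0, 0, 0, 0], [0, -20, 120, 0, 0, 0, 0], [0, -20, 160, 0, 0, 0, 0], [0, -20, 200, 0, 0, 0, 0], [0, -20, 240, 0, 0, 0, 0], [0, -20, 280, 0, 0, 0, 0], [0, -20, 320, -10, 0, 0, 0], [0, -20, 360, -20, 0, 0, 0], [0, -20, 400, -30, 0, 0, 0], [0, -20, 430, -40, 0, 0, 0], [0, -20, 430, -40, 0, 0, 0], [0, -20, 430, -40, 0, 0, 0]],
])

```text
time_s: 2.7
position: [0.4296, 0.1412, 0.2629]
tool_rot: [[1.0, -0.001, -0.003], [0.003, -0.0, 1.0], [-0.001, -1.0, -0.0]]
ft_force: [0.1, -0.6, 0.5]
grip_width: 0.0853
```

```bash
python3 snap.py wrist w2
```

```text
2.75 [0.42995169 0.14016251 0.26336575] [ 3.00563679e+00  1.14723842e+01  8.77001738e+01 -1.83540670e-02
  8.08304678e+01 -8.70399633e+01] [[ 1.    -0.    -0.001]
 [ 0.001 -0.     1.   ]
 [-0.    -1.    -0.   ]] 0.0853716137859176
```

View pics/w2.png

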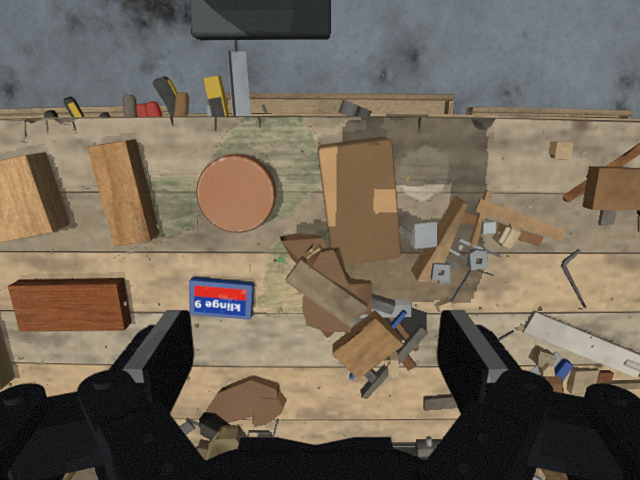

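The cork is at (325..400, 140..265), with scrap off its far end. Small metal parts lie near (425,235). The tin is centred at about (236,193).

```bash
python3 zoom.py w2 180 110 290 210 2.6 w2z
python3 - <<'E'
import pickle
from h import *
g=pickle.load(open('w2.pkl','rb'))
hsv=cv2.cvtColor(g['img'],cv2.COLOR_RGB2HSV)
print(hsv[192,236],hsv[200,340],hsv[150,170])
sub=np.zeros((480,640),np.uint8);sub[140:245,185:285]=1
lab=cv2.cvtColor(g['img'],cv2.COLOR_RGB2LAB)
print(lab[192,236])
m=((lab[...,1]>lab[192,236,1]-7)&(sub>0)).astype(np.uint8)
c=max(cv2.findContours(m,0,1)[0],key=cv2.contourArea);c=cv2.convexHull(c)
P=plane(g,c[:,0].astype(float),.029)[:,:2].astype(np.float32)
print(cv2.minEnclosingCircle(P),cv2.fitEllipse(P))
E
```

```text
[ 12 119 170] [ 15 111 124] [ 19  63 155]
[141 143 152]
((0.42422688007354736, 0.07314454019069672), 0.03425510972738266) ((0.42438438534736633, 0.07311195135116577), (0.06685207039117813, 0.06814160197973251), 46.78650665283203)
```

View pics/w2z.png

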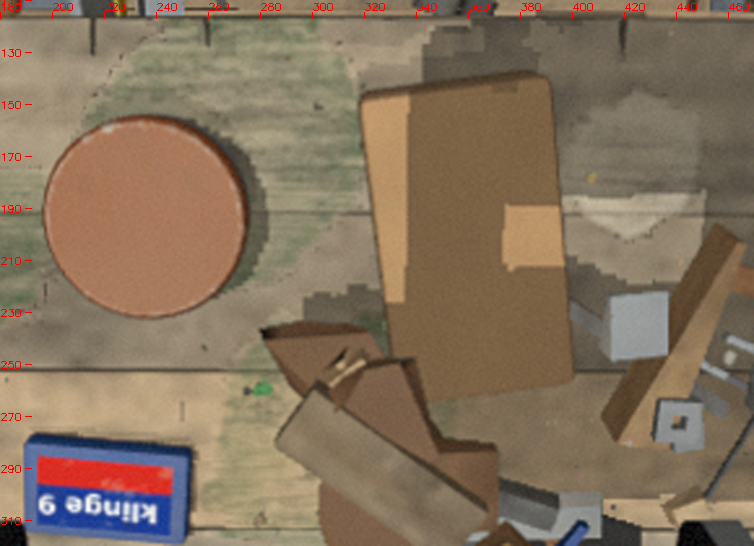

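Run:
```python
import pickle,cv2,numpy as np
from h import *
d=pickle.load(open('p0.pkl','rb'))
a=[]
for n,(x,y) in [("scene",(175,140)),("side",(212,175))]:
    a.append(cv2.resize(d[n]['img'][y:y+75,x:x+78,::-1],None,fx=5,fy=5,interpolation=cv2.INTER_CUBIC))
cv2.imwrite('pics/corkz.png',np.hstack(a))
g=pickle.load(open('w2.pkl','rb'))
z=lambda a:(np.array(a)+.5)/2.6-.5+[180,110]
A=plane(g,z([(360,97),(550,78),(574,378),(397,405)]),.034)[:,:2];E=np.roll(A,-1,0)-A
print(A,A.mean(0),np.linalg.norm(E,axis=1),np.degrees(np.arctan2(E[:,1],E[:,0])))
```

```text
[[0.38459201 0.14352223]
 [0.37844449 0.20296863]
 [0.4776747  0.21639942]
 [0.48752632 0.15660709]] [0.43205938 0.17987434] [0.05976342 0.10013501 0.06059849 0.10376264] [  95.90413204    7.70813096  -80.64377446 -172.75550091]
```

View pics/corkz.png

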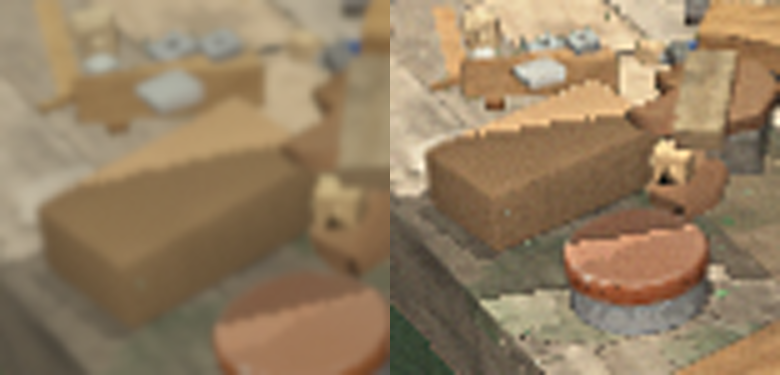

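carry_out([
  [[0, -3, 20, -20, 0, 0, 4], [0, -3, 39, -50, 0, 0, 8], [0, -3, 39, -85, 0, 0, 8], [0, -3, 39, -120, 0, 0, 8], [0, -3, 39, -155, 0, 0, 8], [0, -3, 39, -185, 0, 0, 8], [0, -3, 39, -205, 0, 0, 8], [0, -3, 39, -220, 0, 0, 8], [0, -3, 39, -228, 0, 0, 8], [0, -3, 39, -228, 0, 0, 8], [0.6, -3, 39, -228, 0, 0, 8], [0.6, -3, 39, -228, 0, 0, 8], [0.6, -3, 39, -228, 0, 0, 8], [0.6, -3, 39, -228, 0, 0, 8], [0.6, -3, 39, -228, 0, 0, 8], [0.6, -3, 39, -228, 0, 0, 8]],
], squeeze=40)

```text
time_s: 4.08
position: [0.4278, 0.1788, 0.0366]
tool_rot: [[0.99, 0.003, -0.139], [0.139, -0.0, 0.99], [0.003, -1.0, -0.0]]
ft_force: [-0.3, -2.7, 7.2]
grip_width: 0.0613
```

```bash
python3 snap.py wrist w3; python3 snap.py side s3; python3 zoom.py s3 200 160 110 100 6 s3z
```

```text
4.1333 [0.42774924 0.17882794 0.03663042] [ 8.01999508e+00  3.04874011e+01  1.04488551e+02 -3.45261015e-02
  4.48628366e+01 -8.99525856e+01] [[ 0.99   0.003 -0.139]
 [ 0.139 -0.     0.99 ]
 [ 0.003 -1.    -0.   ]] 0.06113809046227772
4.1833 [0.42775944 0.17882884 0.03662151] [ 8.02092220e+00  3.04892631e+01  1.04486705e+02 -3.72109012e-02
  4.48635087e+01 -8.99517241e+01] [[ 0.99   0.003 -0.139]
 [ 0.139 -0.     0.99 ]
 [ 0.003 -1.    -0.   ]] 0.06080663744262769
```

View pics/w3.png

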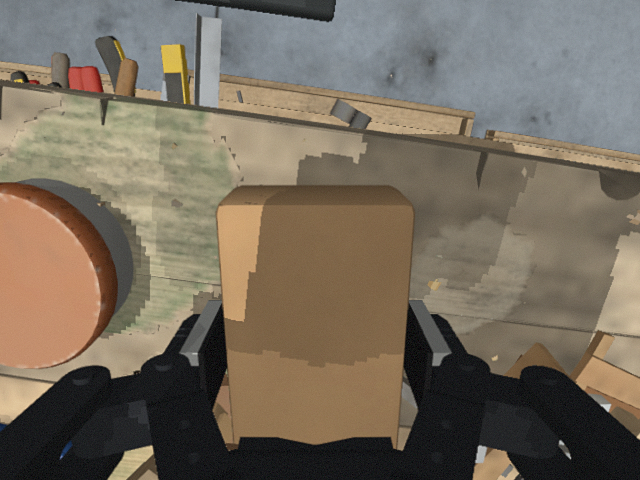

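View pics/s3z.png

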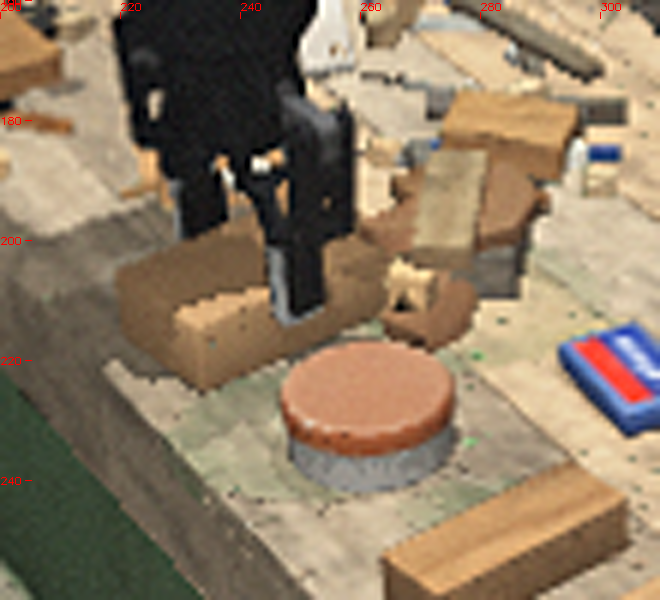

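Run:
```python
import pickle
from h import *
g=pickle.load(open('w3.pkl','rb'))
for v,z in [(190,.034),(205,.034),(186,.03)]:print(plane(g,[(230,v),(315,v),(400,v)],z).round(4).tolist())
```

```text
[[0.3811, 0.1467, 0.034], [0.3776, 0.1717, 0.034], [0.3741, 0.1966, 0.034]]
[[0.3857, 0.147, 0.034], [0.3821, 0.1723, 0.034], [0.3785, 0.1975, 0.034]]
[[0.3807, 0.1459, 0.03], [0.3771, 0.1716, 0.03], [0.3735, 0.1973, 0.03]]
```

carry_out([
  [[0.6, 0, 0, 2, 0, 0, 0], [0.6, -8, 5, 2, 0, 0, 0], [0.6, -16, 8, 2, 0, 0, 0], [0.6, -20, 8, 15, 0, 0, 0], [0.6, -20, 8, 35, 0, 0, 0], [0.6, -20, 8, 60, 0, 0, 0], [0.6, -20, 8, 85, 0, 0, 0], [0.6, -20, 8, 100, 0, 0, 0], [0.6, -20, 8, 100, 0, 0, 0]],
])

```text
time_s: 4.93
position: [0.4071, 0.1877, 0.1378]
tool_rot: [[0.99, 0.005, -0.14], [0.14, 0.001, 0.99], [0.005, -1.0, 0.0]]
ft_force: [1.2, -0.5, -0.9]
grip_width: 0.0608
```

```bash
python3 snap.py wrist w4;python3 snap.py side s4; python3 zoom.py s4 190 120 120 110 5 s4z
```

```text
4.9833 [0.40655152 0.18746511 0.13616598] [ 9.53547106e+00  1.94980171e+01  1.00532198e+02  7.41828845e-03
  5.98342360e+01 -8.85047418e+01] [[ 0.99   0.002 -0.14 ]
 [ 0.14   0.001  0.99 ]
 [ 0.002 -1.     0.   ]] 0.060946951041786455
5.0333 [0.40611182 0.18729176 0.13510225] [ 9.52357850e+00  1.95970120e+01  1.00604471e+02  5.01701608e-03
  5.98013460e+01 -8.85087083e+01] [[ 0.99 -0.   -0.14]
 [ 0.14  0.    0.99]
 [-0.   -1.    0.  ]] 0.060937495104204764
```

View pics/w4.png

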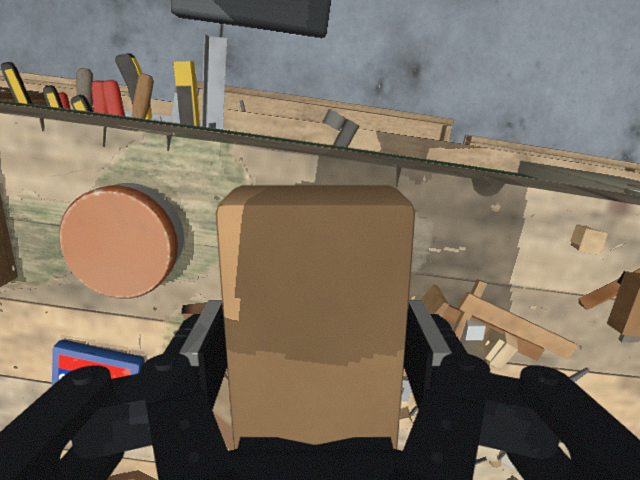

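View pics/s4z.png

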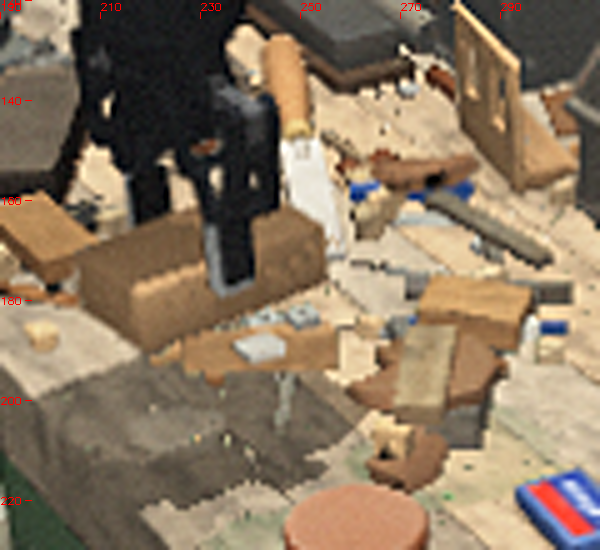

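carry_out([
  [[0.6, 0, -20, 0, 0, 0, 0], [0.6, 3, -60, 0, 0, 0, -1], [0.6, 6, -100, 0, 0, 0, -2], [0.6, 10, -140, 0, 0, 0, -3], [0.6, 13, -180, 0, 0, 0, -4], [0.6, 16, -220, 0, 0, 0, -5], [0.6, 20, -260, 0, 0, 0, -6], [0.6, 23, -300, 0, 0, 0, -6], [0.6, 26, -340, 0, 0, 0, -6], [0.6, 28.5, -380, 0, 0, 0, -6], [0.6, 28.5, -415, 0, 0, 0, -6], [0.6, 28.5, -432.5, -10, 0, 0, -6], [0.6, 28.5, -432.5, -35, 0, 0, -6], [0.6, 28.5, -432.5, -60, 0, 0, -6], [0.6, 28.5, -432.5, -68, 0, 0, -6], [0.6, 28.5, -432.5, -68, 0, 0, -6]],
])

```text
time_s: 6.37
position: [0.4343, -0.2442, 0.0648]
tool_rot: [[0.999, -0.005, -0.035], [0.035, 0.004, 0.999], [-0.005, -1.0, 0.005]]
ft_force: [0.1, -0.1, -0.6]
grip_width: 0.0613
```

```bash
python3 snap.py wrist w5;python3 snap.py side s5; python3 zoom.py s5 280 200 180 150 4 s5z
```

```text
6.4167 [ 0.43504117 -0.24473557  0.06635979] [-4.29759598e+01  2.99436314e+01  9.71277388e+01  1.69200858e-03
  5.31168080e+01 -1.34995619e+02] [[ 0.999 -0.002 -0.035]
 [ 0.035  0.002  0.999]
 [-0.002 -1.     0.002]] 0.06141683155056124
6.4667 [ 0.43558117 -0.24517457  0.0674222 ] [-4.29696401e+01  2.98507655e+01  9.70552752e+01 -3.36018431e-04
  5.31323713e+01 -1.34998928e+02] [[ 0.999 -0.    -0.035]
 [ 0.035  0.     0.999]
 [-0.    -1.     0.   ]] 0.06032136259248328
```

View pics/w5.png

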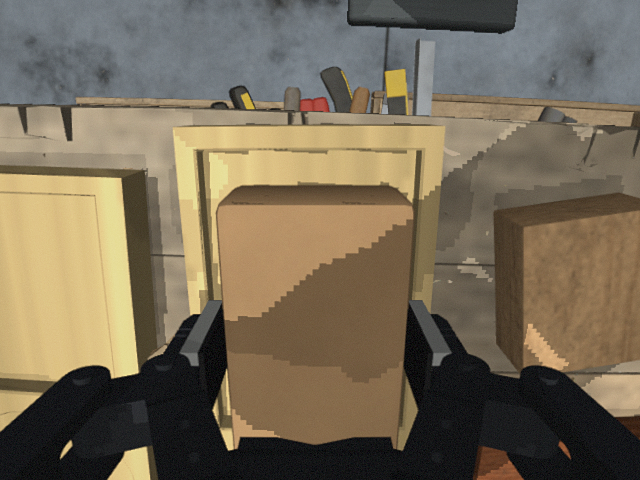

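View pics/s5z.png

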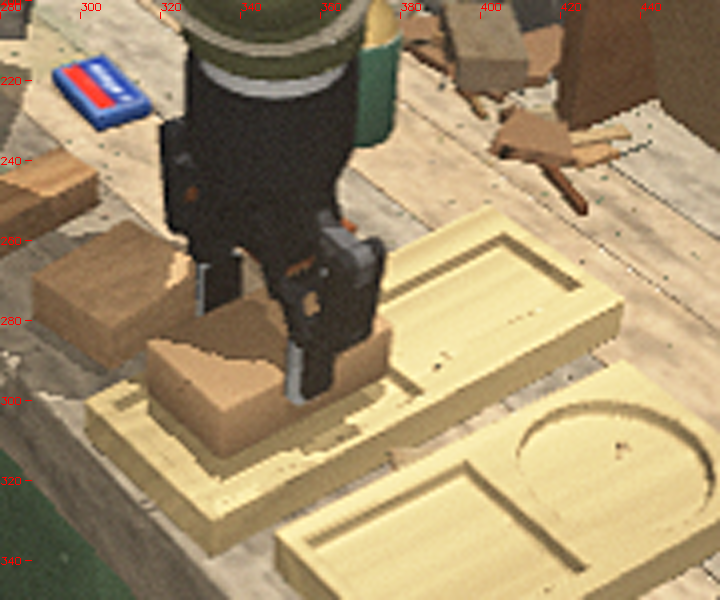

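carry_out([
  [[0.6, 0, -1.5, -6, 0, 0, 0], [0.6, 0, -1.5, -12, 0, 0, 0], [0.6, 0, -1.5, -15.5, 0, 0, 0], [0.6, 0, -1.5, -15.5, 0, 0, 0], [0.6, 0, -1.5, -15.5, 0, 0, 0]],
])

```text
time_s: 6.88
position: [0.4355, -0.2469, 0.0518]
tool_rot: [[0.999, -0.0, -0.035], [0.035, 0.0, 0.999], [-0.0, -1.0, 0.0]]
ft_force: [-0.4, 0.1, -1.5]
grip_width: 0.061
```

carry_out([
  [[0.3, 0, 0, 0, 0, 0, 0], [0, 0, 0, 0, 0, 0, 0], [0, 0, 0, 0, 0, 0, 0], [0, 0, 0, 0, 0, 0, 0], [0, 0, 0, 15, 0, 0, 0], [0, 0, 0, 40, 0, 0, 0], [0, 0, 0, 75, 0, 0, 0], [0, -10, 20, 110, 0, 0, 0], [0, -10, 60, 145, 0, 0, 0], [0, -10, 90, 150, 0, 0, 0], [0, -10, 90, 150, 0, 0, 0], [0, -10, 90, 150, 0, 0, 0]],
])

```text
time_s: 7.88
position: [0.4256, -0.1558, 0.2028]
tool_rot: [[0.999, 0.002, -0.037], [0.037, -0.001, 0.999], [0.002, -1.0, -0.001]]
ft_force: [-0.1, -0.1, 0.4]
grip_width: 0.0856
```

```bash
python3 snap.py wrist w6;python3 snap.py side s6; python3 zoom.py s6 280 200 180 150 4 s6z
```

```text
7.9333 [ 0.42553343 -0.15677121  0.20208936] [-3.52337985e+01  1.50383041e+01  9.38884656e+01 -1.41930781e-02
  7.10152915e+01 -1.27301852e+02] [[ 0.999  0.001 -0.036]
 [ 0.036 -0.001  0.999]
 [ 0.001 -1.    -0.001]] 0.08562508416958836
7.9833 [ 0.42548351 -0.15732837  0.20158983] [-3.52978931e+01  1.51090800e+01  9.38804705e+01 -1.25612239e-02
  7.10156382e+01 -1.27299675e+02] [[ 0.999 -0.    -0.035]
 [ 0.035 -0.     0.999]
 [-0.    -1.    -0.   ]] 0.08512330065618902
```

View pics/w6.png

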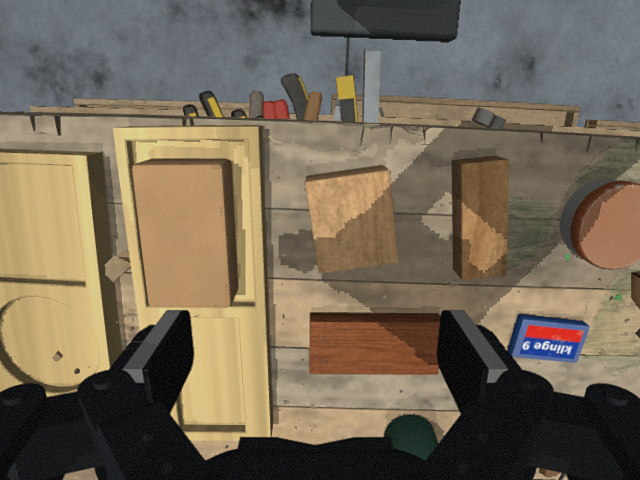

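View pics/s6z.png

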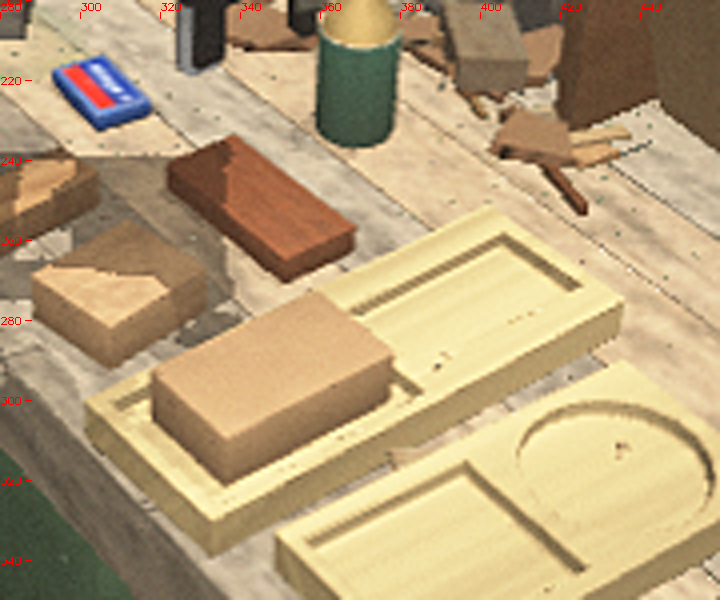

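Run:
```python
import pickle
from h import *
for tag,p,yaw,w,u in [('s4',(.4061,.1873,.1351),8,.061,np.array([(205,292),(215,294)])/5+[190,120]),('s5',(.4356,-.2452,.0674),2,.061,np.array([(288,400),(300,405)])/4+[280,200]),('s3',(.4278,.1788,.0366),8,.061,np.array([(275,318),(290,324)])/6+[200,160])]:
    g=pickle.load(open(tag+'.pkl','rb'));a=np.radians(yaw)
    x=np.array([np.cos(a),np.sin(a),0]);y=np.array([-np.sin(a),np.cos(a),0])
    print(tag,u)
    for r in (5,10,15,20,25): print(r,proj(g,[np.array(p)-y*w/2-x*.011-[0,0,r/1000],np.array(p)-y*w/2+x*.011-[0,0,r/1000]]).round(1).tolist())
```

```text
s4 [[231.  178.4]
 [233.  178.8]]
5 [[230.4, 173.6], [238.3, 170.6]]
10 [[230.6, 175.6], [238.5, 172.5]]
15 [[230.9, 177.5], [238.7, 174.4]]
20 [[231.1, 179.4], [238.9, 176.3]]
25 [[231.3, 181.3], [239.1, 178.2]]
s5 [[352.   300.  ]
 [355.   301.25]]
5 [[350.7, 293.9], [359.9, 289.2]]
10 [[350.6, 295.9], [359.8, 291.3]]
15 [[350.5, 297.9], [359.7, 293.3]]
20 [[350.4, 299.9], [359.5, 295.3]]
25 [[350.3, 301.9], [359.4, 297.3]]
s3 [[245.83333333 213.        ]
 [248.33333333 214.        ]]
5 [[244.1, 208.7], [251.5, 205.5]]
10 [[244.3, 210.4], [251.7, 207.2]]
15 [[244.5, 212.2], [251.8, 208.9]]
20 [[244.7, 213.9], [252.0, 210.7]]
25 [[244.9, 215.6], [252.2, 212.4]]
```

Cork lies flat in the large pocket. Next is the narrow block.

carry_out([
  [[0.3, 0, 35, 0, 0, 0, 2], [0.3, 0, 75, 0, 0, 0, 4], [0.3, 0.5, 110, -15, 0, 0, 6.5], [0.3, 0.5, 126, -45, 0, 0, 6.5], [0.3, 0.5, 126, -80, 0, 0, 6.5], [0.3, 0.5, 126, -115, 0, 0, 6.5], [0.3, 0.5, 126, -140, 0, 0, 6.5], [0.3, 0.5, 126, -158, 0, 0, 6.5], [0.3, 0.5, 126, -168, 0, 0, 6.5], [0.3, 0.5, 126, -168, 0, 0, 6.5], [0.8, 0.5, 126, -168, 0, 0, 6.5], [0.8, 0.5, 126, -168, 0, 0, 6.5], [0.8, 0.5, 126, -168, 0, 0, 6.5], [0.8, 0.5, 126, -168, 0, 0, 6.5], [0.8, 0.5, 126, -168, 0, 0, 6.5], [0.8, 0.5, 126, -168, 0, 0, 6.5]],
])

```text
time_s: 9.32
position: [0.4263, -0.0312, 0.0344]
tool_rot: [[0.989, 0.001, -0.148], [0.148, -0.001, 0.989], [0.001, -1.0, -0.001]]
ft_force: [-1.2, -1.0, 6.1]
grip_width: 0.034
```

```bash
python3 snap.py wrist w7
```

```text
9.3667 [ 0.42627603 -0.03120976  0.03435236] [-2.01383651e+01  2.86014013e+01  1.10203838e+02 -1.47276616e-02
  4.11207431e+01 -1.18629061e+02] [[ 0.989  0.001 -0.148]
 [ 0.148 -0.001  0.989]
 [ 0.001 -1.    -0.001]] 0.03418761385372739
```

View pics/w7.png

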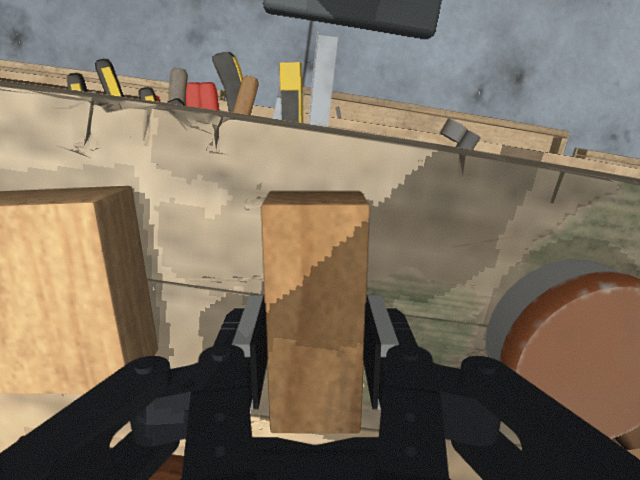

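Run:
```python
import pickle
from h import *
g=pickle.load(open('w7.pkl','rb'))
A=plane(g,[(262,206),(370,206),(361,434),(270,432)],.024);print(A.round(4),A.mean(0))
d=A[:,:2].mean(0)-[.4263,-.0312];a=np.radians(8.5);print(d@[np.cos(a),np.sin(a)],d@[-np.sin(a),np.cos(a)])
```

```text
[[ 0.3852 -0.0546  0.024 ]
 [ 0.3801 -0.0205  0.024 ]
 [ 0.4686 -0.0071  0.024 ]
 [ 0.4728 -0.0418  0.024 ]] [ 0.42670032 -0.03101058  0.024     ]
0.0004239220767187522 0.00012816963892640676
```

carry_out([
  [[0.8, 0, 0, 10, 0, 0, 0], [0.8, 0, 0, 35, 0, 0, 0], [0.8, 0, 0, 65, 0, 0, 0], [0.8, 0, -25, 90, 0, 0, 0], [0.8, 0, -60, 95, 0, 0, 0], [0.8, 0, -100, 95, 0, 0, -2], [0.8, 0, -140, 95, 0, 0, -4], [0.8, 0, -175, 95, 0, 0, -6.5], [0.8, 30, -200, 95, 0, 0, -6.5], [0.8, 70, -210, 95, 0, 0, -6.5], [0.8, 110, -210, 95, 0, 0, -6.5], [0.8, 140, -210, 90, 0, 0, -6.5], [0.8, 143, -210, 70, 0, 0, -6.5], [0.8, 143, -210, 45, 0, 0, -6.5], [0.8, 143, -210, 28, 0, 0, -6.5], [0.8, 143, -210, 28, 0, 0, -6.5], [0.8, 143, -210, 28, 0, 0, -6.5]],
])

```text
time_s: 10.78
position: [0.5687, -0.2408, 0.0615]
tool_rot: [[0.999, -0.001, -0.035], [0.035, 0.001, 0.999], [-0.001, -1.0, 0.001]]
ft_force: [1.0, -0.8, -0.9]
grip_width: 0.0339
```

```bash
python3 snap.py wrist w8;python3 snap.py side s8; python3 zoom.py s8 280 200 180 150 4 s8z
```

```text
10.8333 [ 0.56924527 -0.24114814  0.06263424] [-3.39155888e+01  3.91098390e+01  7.73939535e+01  8.11830472e-04
  6.34543300e+01 -1.25917708e+02] [[ 0.999  0.001 -0.035]
 [ 0.035 -0.     0.999]
 [ 0.001 -1.    -0.   ]] 0.03370439087094142
10.8833 [ 0.56945017 -0.24133407  0.06318381] [-3.39194736e+01  3.90666928e+01  7.73742433e+01  1.13998582e-03
  6.34424827e+01 -1.25918962e+02] [[ 0.999  0.002 -0.035]
 [ 0.035 -0.001  0.999]
 [ 0.002 -1.    -0.001]] 0.033735662083921245
```

View pics/w8.png

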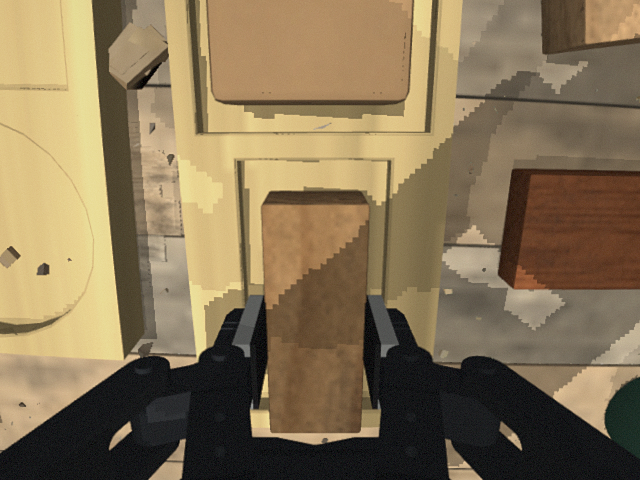

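View pics/s8z.png

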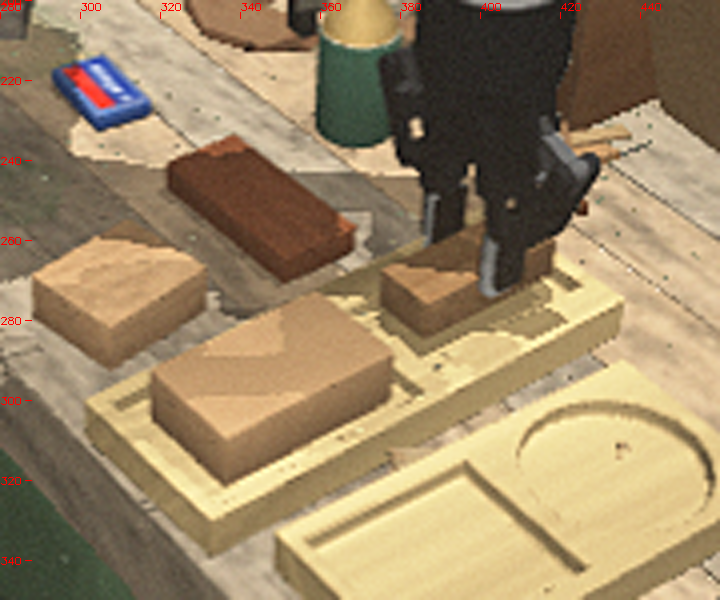

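carry_out([
  [[0.8, 0, 0, -6, 0, 0, 0], [0.8, 0, 0, -11, 0, 0, 0], [0.8, 0, 0, -12.5, 0, 0, 0], [0.8, 0, 0, -12.5, 0, 0, 0], [0.8, 0, 0, -12.5, 0, 0, 0]],
])

```text
time_s: 11.3
position: [0.569, -0.241, 0.0494]
tool_rot: [[0.999, 0.0, -0.035], [0.035, -0.0, 0.999], [0.0, -1.0, -0.0]]
ft_force: [0.3, 0.1, -2.0]
grip_width: 0.0337
```

carry_out([
  [[0.3, 0, 0, 0, 0, 0, 0], [0.3, 0, 0, 0, 0, 0, 0], [0.3, 0, 0, 0, 0, 0, 0], [0.3, 0, 0, 15, 0, 0, 0], [0, 0, 0, 45, 0, 0, 0], [0, -20, 0, 80, 0, 0, 0], [0, -60, 0, 110, 0, 0, 0], [0, -100, 10, 140, 0, 0, 0], [0, -135, 30, 150, 0, 0, 0], [0, -145, 70, 150, 0, 0, 0], [0, -145, 90, 150, 0, 0, 0], [0, -145, 90, 150, 0, 0, 0]],
])

```text
time_s: 12.3
position: [0.4221, -0.1471, 0.2004]
tool_rot: [[0.999, 0.0, -0.037], [0.037, 0.001, 0.999], [0.0, -1.0, 0.001]]
ft_force: [0.2, -0.1, 0.3]
grip_width: 0.0854
```

```bash
python3 snap.py wrist w9;python3 snap.py side s9; python3 zoom.py s9 280 200 180 150 4 s9z
```

```text
12.35 [ 0.42330786 -0.14921071  0.2002431 ] [-3.45970301e+01  1.47038491e+01  9.47335131e+01  7.61564726e-03
  7.04858180e+01 -1.26719954e+02] [[ 0.999  0.001 -0.037]
 [ 0.037 -0.001  0.999]
 [ 0.001 -1.    -0.001]] 0.08545368985450469
12.4 [ 0.42404258 -0.15055365  0.19998222] [-3.46805420e+01  1.48257131e+01  9.46058228e+01 -6.59051537e-03
  7.04745754e+01 -1.26757394e+02] [[ 0.999  0.001 -0.036]
 [ 0.036 -0.001  0.999]
 [ 0.001 -1.    -0.001]] 0.08519689926100635
```

View pics/w9.png

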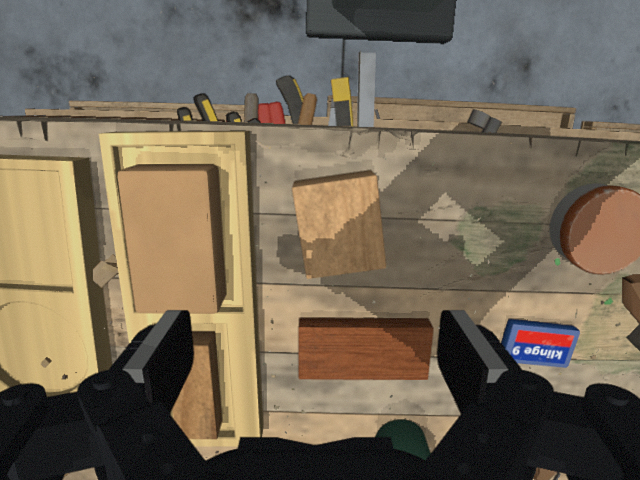

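View pics/s9z.png

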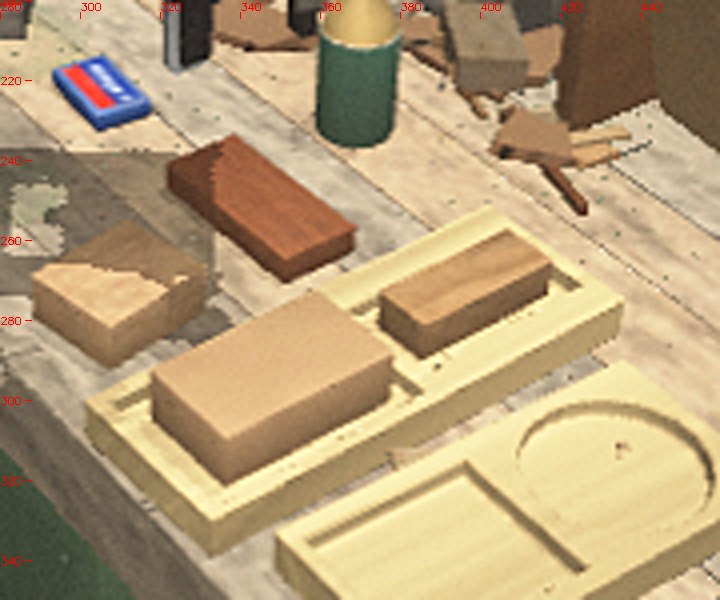

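The narrow block is seated too, so the sanding kit is complete. Next is the tin.

carry_out([
  [[0, 0, 40, 0, 0, 0, 0], [0, 0, 80, 0, 0, 0, 0], [0, 0, 120, 0, 0, 0, 0], [0, 0, 160, -10, 0, 0, 0], [0, 0, 195, -25, 0, 0, 0], [0, 0, 224, -50, 0, 0, 0], [0, 0, 224, -80, 0, 0, 0], [0, 0, 224, -115, 0, 0, 0], [0, 0, 224, -140, 0, 0, 0], [0, 0, 224, -158, 0, 0, 0], [0, 0, 224, -168.5, 0, 0, 0], [0, 0, 224, -168.5, 0, 0, 0], [0.5, 0, 224, -168.5, 0, 0, 0], [0.5, 0, 224, -168.5, 0, 0, 0], [0.5, 0, 224, -168.5, 0, 0, 0], [0.5, 0, 224, -168.5, 0, 0, 0], [0.5, 0, 224, -168.5, 0, 0, 0]],
])

```text
time_s: 13.82
position: [0.4247, 0.0728, 0.0316]
tool_rot: [[0.999, 0.002, -0.035], [0.035, -0.0, 0.999], [0.002, -1.0, -0.001]]
ft_force: [0.3, -1.2, 6.0]
grip_width: 0.0663
```

```bash
python3 snap.py wrist w10
```

```text
13.8667 [0.42475108 0.07277195 0.03160582] [-6.09471785e+00  2.91203499e+01  1.09834176e+02 -1.58038945e-02
  4.09062187e+01 -9.80801419e+01] [[ 0.999  0.002 -0.035]
 [ 0.035 -0.     0.999]
 [ 0.002 -1.    -0.001]] 0.06626029878309692
```

View pics/w10.png

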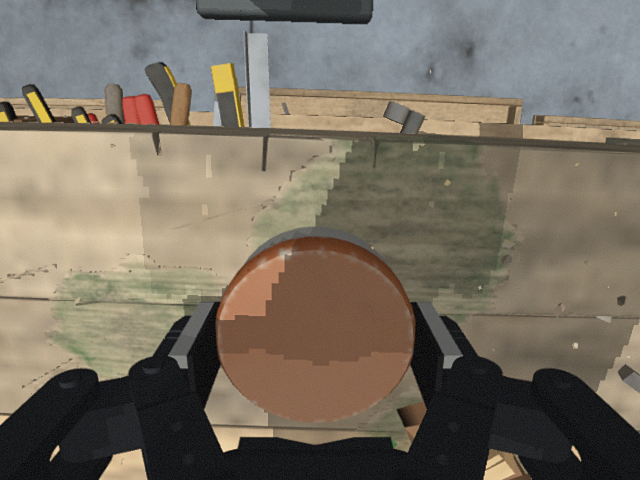

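carry_out([
  [[0.5, 0, 0, 8, 0, 0, 0], [0.5, 0, 0, 30, 0, 0, 0], [0.5, 0, 0, 60, 0, 0, 0], [0.5, 0, -25, 85, 0, 0, 0], [0.5, 0, -60, 95, 0, 0, 0], [0.5, 0, -100, 95, 0, 0, 0], [0.5, 0, -140, 95, 0, 0, 0], [0.5, 0, -180, 95, 0, 0, 0], [0.5, 0, -220, 95, 0, 0, 0], [0.5, 10, -258, 95, 0, 0, 0], [0.5, 30, -293, 95, 0, 0, 0], [0.5, 55, -325, 95, 0, 0, 0], [0.5, 80, -357, 95, 0, 0, 0], [0.5, 100, -390, 95, 0, 0, 0], [0.5, 115, -425, 95, 0, 0, 0], [0.5, 122, -449.5, 85, 0, 0, 0], [0.5, 122, -449.5, 60, 0, 0, 0], [0.5, 122, -449.5, 35, 0, 0, 0], [0.5, 122, -449.5, 28, 0, 0, 0], [0.5, 122, -449.5, 28, 0, 0, 0]],
])

```text
time_s: 15.53
position: [0.5451, -0.3756, 0.0571]
tool_rot: [[0.999, -0.003, -0.035], [0.035, 0.003, 0.999], [-0.003, -1.0, 0.004]]
ft_force: [0.6, -0.1, -1.3]
grip_width: 0.0663
```

```bash
python3 snap.py wrist w11;python3 snap.py side s11; python3 zoom.py s11 300 200 180 150 4 s11z
```

```text
15.5833 [ 0.54587942 -0.37614292  0.05906993] [-4.47792796e+01  4.30736700e+01  6.91178722e+01  2.45946440e-03
  6.78794396e+01 -1.36793876e+02] [[ 0.999 -0.001 -0.035]
 [ 0.035  0.001  0.999]
 [-0.001 -1.     0.001]] 0.06648345636821887
15.6333 [ 0.5463476  -0.37658497  0.06023226] [-4.47774475e+01  4.30008367e+01  6.90512915e+01  1.17821823e-03
  6.78746129e+01 -1.36794350e+02] [[ 0.999  0.001 -0.035]
 [ 0.035 -0.001  0.999]
 [ 0.001 -1.    -0.001]] 0.0661805363769461
```

View pics/w11.png

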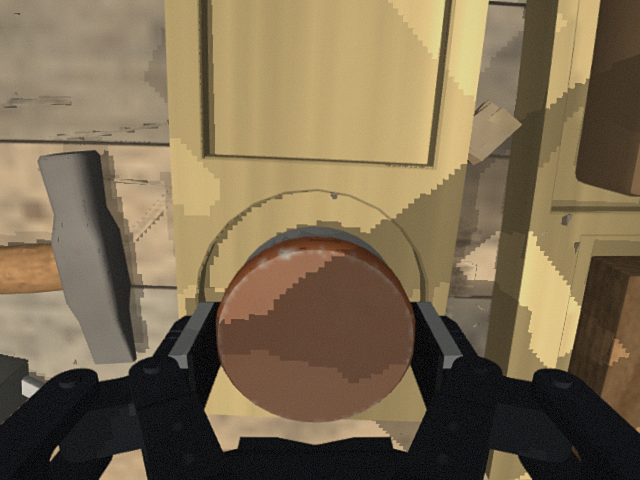

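View pics/s11z.png

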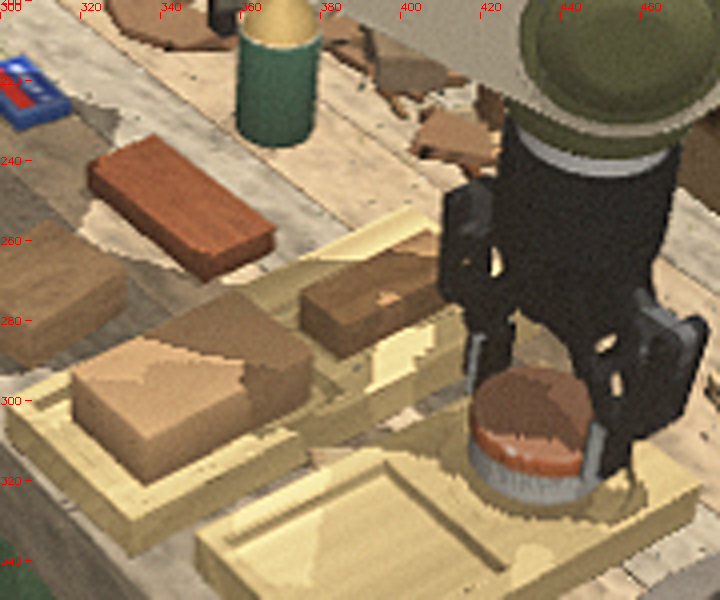

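carry_out([
  [[0.5, 0, 0, -6, 0, 0, 0], [0.5, 0, 0, -11, 0, 0, 0], [0.5, 0, 0, -12.5, 0, 0, 0], [0.5, 0, 0, -12.5, 0, 0, 0], [0.5, 0, 0, -12.5, 0, 0, 0]],
])

```text
time_s: 16.05
position: [0.546, -0.3765, 0.0465]
tool_rot: [[0.999, 0.0, -0.035], [0.035, -0.0, 0.999], [0.0, -1.0, -0.0]]
ft_force: [0.1, -0.6, -0.7]
grip_width: 0.0661
```

carry_out([
  [[0.2, 0, 0, 0, 0, 0, 0], [0, 0, 0, 0, 0, 0, 0], [0, 0, 0, 0, 0, 0, 0], [0, 0, 0, 0, 0, 0, 0], [0, 0, 0, 15, 0, 0, 0], [0, 0, 0, 45, 0, 0, 0], [0, -15, 0, 80, 0, 0, 0], [0, -45, 15, 110, 0, 0, 0], [0, -75, 40, 135, 0, 0, 0], [0, -100, 75, 150, 0, 0, 0], [0, -115, 110, 155, 0, 0, 0], [0, -116, 145, 155, 0, 0, 0], [0, -116, 175, 155, 0, 0, 0], [0, -116, 175, 155, 0, 0, 0], [0, -116, 175, 155, 0, 0, 0]],
])

```text
time_s: 17.3
position: [0.43, -0.2005, 0.202]
tool_rot: [[0.999, 0.001, -0.037], [0.037, -0.001, 0.999], [0.001, -1.0, -0.001]]
ft_force: [0.6, -1.2, -0.7]
grip_width: 0.0857
```

```bash
python3 snap.py wrist w12;python3 snap.py side s12; python3 zoom.py s12 300 200 180 150 4 s12z; python3 zoom.py w12 200 100 300 220 2.6 w12z
```

```text
17.35 [ 0.43027397 -0.20158356  0.20175439] [-3.94150335e+01  1.71243602e+01  9.08325681e+01 -1.06339508e-02
  7.19692690e+01 -1.31465168e+02] [[ 0.999  0.001 -0.036]
 [ 0.036 -0.001  0.999]
 [ 0.001 -1.    -0.001]] 0.08515752316514646
17.4 [ 0.43026908 -0.2021988   0.20149659] [-3.94726217e+01  1.71747638e+01  9.08046274e+01 -1.45556417e-02
  7.19715231e+01 -1.31464513e+02] [[ 0.999  0.001 -0.035]
 [ 0.035 -0.001  0.999]
 [ 0.    -1.    -0.001]] 0.08543611140862883
```

View pics/w12z.png

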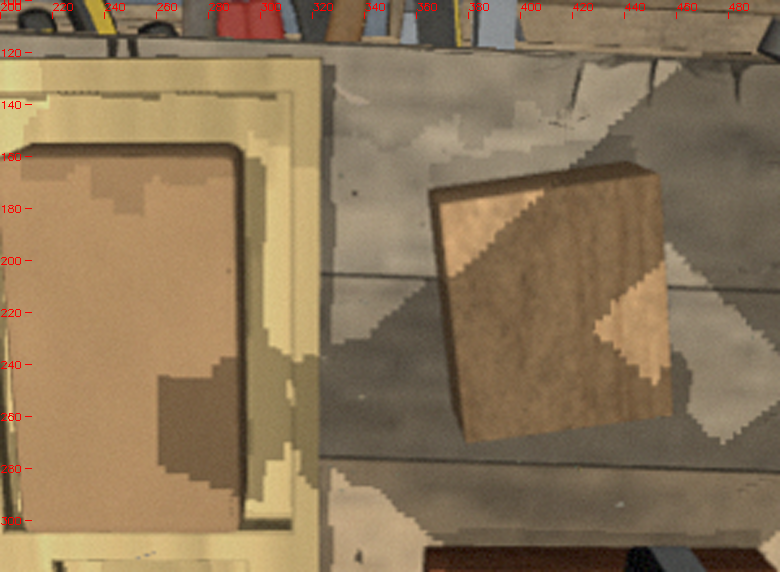

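View pics/s12z.png

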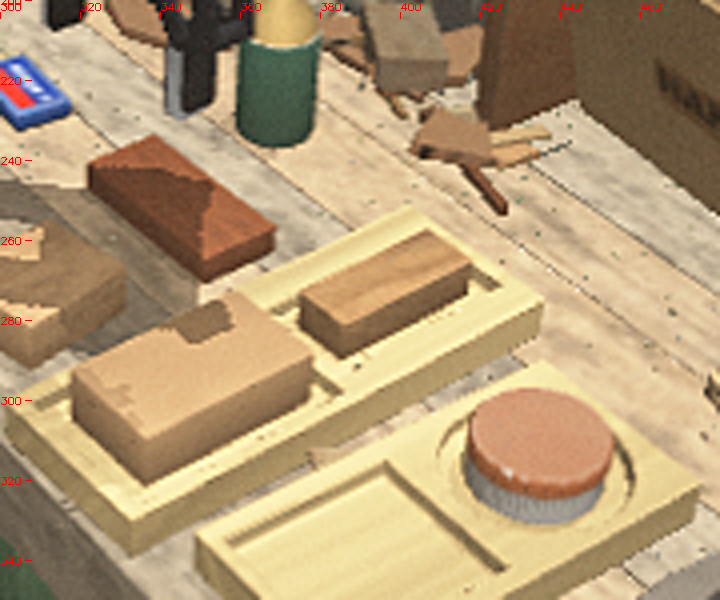

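Run:
```python
import pickle
from h import *
g=pickle.load(open('w12.pkl','rb'))
A=plane(g,(np.array([(436,191),(660,173),(672,415),(467,441)])+.5)/2.6-.5+[200,100],.030)[:,:2];E=np.roll(A,-1,0)-A
print(A.mean(0),np.linalg.norm(E,axis=1),np.degrees(np.arctan2(E[:,1],E[:,0])))
```

```text
[ 0.4285235  -0.12903613] [0.06010778 0.06938347 0.05890217 0.07236911] [  96.94248478   10.33986577  -80.22899076 -168.78693243]
```

carry_out([
  [[0.12, -1.5, 35, -10, 0, 0, 4], [0.12, -1.5, 72.5, -30, 0, 0, 8], [0.12, -1.5, 72.5, -65, 0, 0, 8], [0.12, -1.5, 72.5, -100, 0, 0, 8], [0.12, -1.5, 72.5, -130, 0, 0, 8], [0.12, -1.5, 72.5, -155, 0, 0, 8], [0.12, -1.5, 72.5, -169.5, 0, 0, 8], [0.12, -1.5, 72.5, -169.5, 0, 0, 8], [0.6, -1.5, 72.5, -169.5, 0, 0, 8], [0.6, -1.5, 72.5, -169.5, 0, 0, 8], [0.6, -1.5, 72.5, -169.5, 0, 0, 8], [0.6, -1.5, 72.5, -169.5, 0, 0, 8], [0.6, -1.5, 72.5, -169.5, 0, 0, 8]],
])

```text
time_s: 18.48
position: [0.4288, -0.1292, 0.0325]
tool_rot: [[0.985, 0.001, -0.174], [0.174, -0.001, 0.985], [0.001, -1.0, -0.001]]
ft_force: [0.2, -0.5, -1.8]
grip_width: 0.0591
```

```bash
python3 snap.py wrist w13
```

```text
18.5333 [ 0.42868987 -0.12913731  0.03234563] [-3.19789993e+01  3.00267899e+01  1.07136721e+02 -7.06897809e-04
  4.27695036e+01 -1.31979596e+02] [[ 0.985  0.001 -0.174]
 [ 0.174 -0.001  0.985]
 [ 0.001 -1.    -0.001]] 0.058922698279525294
```

View pics/w13.png

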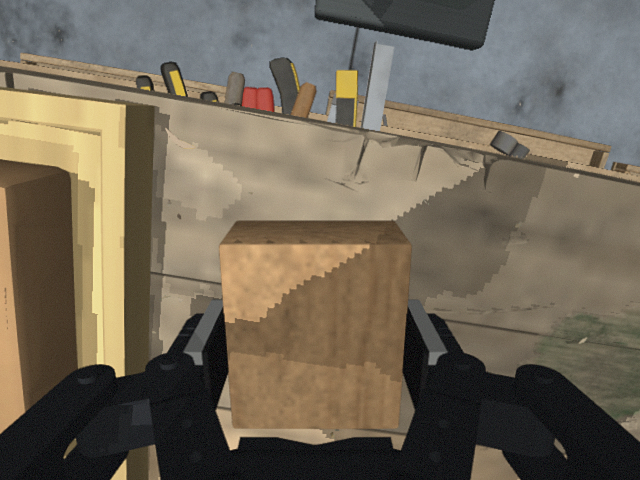

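carry_out([
  [[0.6, 0, 0, 8, 0, 0, 0], [0.6, 0, 0, 30, 0, 0, 0], [0.6, 0, 0, 60, 0, 0, 0], [0.6, 0, -20, 85, 0, 0, -1], [0.6, 0, -55, 95, 0, 0, -3], [0.6, 4, -95, 95, 0, 0, -5], [0.6, 8, -135, 95, 0, 0, -8], [0.6, 12, -175, 95, 0, 0, -11], [0.6, 14, -215, 95, 0, 0, -11], [0.6, 14, -240, 90, 0, 0, -11], [0.6, 14, -246.5, 70, 0, 0, -11], [0.6, 14, -246.5, 45, 0, 0, -11], [0.6, 14, -246.5, 30, 0, 0, -11], [0.6, 14, -246.5, 28, 0, 0, -11], [0.6, 14, -246.5, 28, 0, 0, -11]],
])

```text
time_s: 19.78
position: [0.4423, -0.3752, 0.0599]
tool_rot: [[1.0, -0.001, 0.017], [-0.017, 0.001, 1.0], [-0.001, -1.0, 0.001]]
ft_force: [-1.0, -0.7, 0.1]
grip_width: 0.0591
```

```bash
python3 snap.py wrist w14
```

```text
19.8333 [ 0.44273113 -0.37563742  0.06079542] [-5.19889496e+01  3.63244216e+01  8.41162269e+01  4.90169947e-04
  5.95137439e+01 -1.40995671e+02] [[ 1.     0.     0.017]
 [-0.017 -0.001  1.   ]
 [ 0.001 -1.    -0.001]] 0.05905416204230126
```

View pics/w14.png

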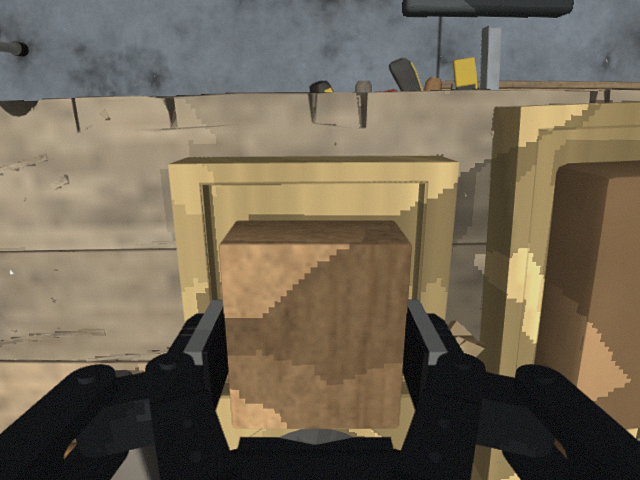

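Pocket mid is at column 314 and block mid at 315, so it's aligned. Lowering and releasing.

carry_out([
  [[0.6, 0, 0, -6, 0, 0, 0], [0.6, 0, 0, -11, 0, 0, 0], [0.6, 0, 0, -12.5, 0, 0, 0], [0.6, 0, 0, -12.5, 0, 0, 0], [0.6, 0, 0, -12.5, 0, 0, 0]],
])

```text
time_s: 20.25
position: [0.4426, -0.3755, 0.0475]
tool_rot: [[1.0, 0.0, 0.017], [-0.017, -0.0, 1.0], [0.0, -1.0, -0.0]]
ft_force: [-0.0, 0.6, -0.4]
grip_width: 0.0587
```

carry_out([
  [[0.2, 0, 0, 0, 0, 0, 0], [0, 0, 0, 0, 0, 0, 0], [0, 0, 0, 0, 0, 0, 0], [0, 0, 0, 0, 0, 0, 0], [0, 0, 0, 15, 0, 0, 0], [0, 0, 0, 45, 0, 0, 0], [0, 0, 0, 80, 0, 0, 0], [0, 0, 20, 115, 0, 0, 0], [0, 0, 50, 150, 0, 0, 0], [0, 0, 70, 190, 0, 0, 0], [0, 0, 85, 230, 0, 0, 0], [0, 0, 85, 255, 0, 0, 0], [0, 0, 85, 255, 0, 0, 0], [0, 0, 85, 255, 0, 0, 0], [0, 0, 85, 255, 0, 0, 0]],
])

```text
time_s: 21.5
position: [0.4422, -0.2904, 0.3016]
tool_rot: [[1.0, -0.001, 0.018], [-0.018, 0.001, 1.0], [-0.001, -1.0, 0.001]]
ft_force: [-0.3, 0.0, -1.0]
grip_width: 0.0855
```

```bash
python3 snap.py wrist w15;python3 snap.py side s15; python3 zoom.py s15 210 180 270 200 2.9 s15z
```

```text
21.55 [ 0.44215422 -0.29043656  0.30101847] [-4.61317464e+01  1.80017258e+01  7.22253839e+01 -2.12145146e-03
  8.99133866e+01 -1.35116289e+02] [[ 1.    -0.002  0.018]
 [-0.018  0.002  1.   ]
 [-0.002 -1.     0.002]] 0.08574938036405856
21.6 [ 0.44217879 -0.29052119  0.30083969] [-4.61367941e+01  1.80243406e+01  7.22213280e+01 -1.02223958e-03
  8.99191789e+01 -1.35112467e+02] [[ 1.    -0.002  0.018]
 [-0.018  0.002  1.   ]
 [-0.002 -1.     0.002]] 0.08494755593562
```

View pics/w15.png

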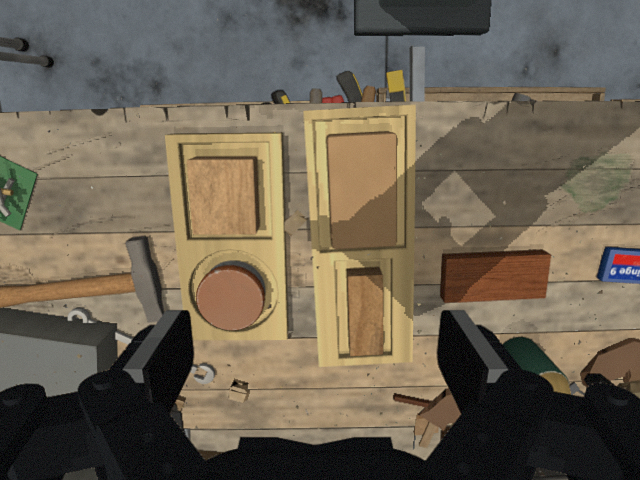

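View pics/s15z.png

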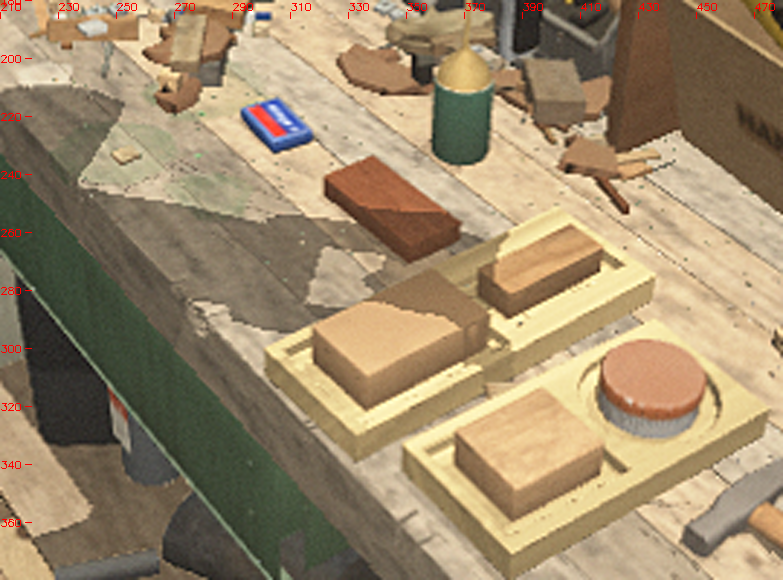

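Run:
```python
import pickle
from h import *
g=pickle.load(open('w15.pkl','rb'))
B=np.array
c,s=np.cos(np.radians(2.1)),np.sin(np.radians(2.1))
for n,z,p,t in [('cork',.048,[(329,134),(397,132),(396,249),(331,248)],(.4392,-.2455)),('narrow',.038,[(346,269),(382,267),(383,355),(351,356)],(.569,-.241)),('square',.044,[(187,157),(257,156),(258,236),(192,237)],(.4424,-.3754)),('tin',.043,[(196,298),(264,298),(230,265),(231,331)],(.546,-.3765))]:
    A=plane(g,p,z)[:,:2];print(n,A.mean(0).round(4),(1000*(A.mean(0)-t)).round(1),(A.max(0)-A.min(0)).round(4))
from rig import env
env.close_job();print(env.observe()['time_s'])
```

```text
cork [ 0.4407 -0.2467] [ 1.5 -1.2] [0.1069 0.062 ]
narrow [ 0.5657 -0.2413] [-3.3 -0.3] [0.0989 0.0392]
square [ 0.4434 -0.374 ] [1.  1.4] [0.0746 0.0656]
tin [ 0.5446 -0.3757] [-1.4  0.8] [0.0712 0.0674]
the job is handed in; nothing more can be done
the job is handed in; nothing more can be done
```

Both kits are made up, and I handed the job in at about 21.6 s of the 109 s allowed. The work went in the order asked: cork block and narrow block into the longer board, then wax tin and squarish block into the shorter board.

- **Placing:** The last wrist and side pictures show all four pieces flat and right way up in their pockets. The gripper was open and about 0.3 m above the bench.
- **Pocket centres:** My final measurement put each piece within about 3.5 mm of its pocket centre. The narrow block was the farthest off, 3.3 mm lengthways. My hand-picked corners for that block also measured 4 to 9 mm larger than its real size, so its figure is rougher than the others.
- **Left alone:** The dark offcut and the blade case appear where they were. I judged that by eye and did not measure it again.
- **Forces:** Wrist force readings at the ends of moves stayed below about 8 N. I did not sample it during the moves.
- **Cork pick-up:** A loose scrap seemed to overhang one corner of the cork. I slid the cork clear of it before lifting.
- **Cameras:** My early rough estimates from the fixed cameras differed from the wrist camera by up to about 8 mm (more for the tin and cork). I used the wrist camera, whose measurements agreed with the sizes given.

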